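# Index the angle jig by one hole

## Robot

A 6-joint arm with a two-finger parallel gripper is mounted at the origin on the work surface. World frame = base frame: x ahead of the robot, y to its left, z up, the work surface at z = 0. Lengths are in mm, angles in rad, forces in N, time in s.
With the tool pointing down it reaches from about 375 to 975 mm from the base axis. Payload 3.8 kg.
Tool frame: the origin (TCP) lies midway between the tips of the shut fingers; the grasp point (between the pads) lies robot.grip_depth behind it (robot.grip_depth is the distance from the TCP to the grasp point, in mm); z points along the fingers, y is the line along which they close (so a half turn about z gives the same grasp; the last joint's range is limited). The gripper opens to 88 mm and grips with 3 to 60 N. Pads are 18 mm wide; open, the fingers measure 123 mm over their backs; the gripper's body (75 mm by 187 mm) begins 45 mm behind the grasp point.
Start: joints at [1.084, 0.264, 1.604, -0, 1.274, -0.037], TCP at [293.477, 607.856, 238.706] pointing down, gripper open.
Joint ranges: [-2.63, 2.63], [-0.94, 2.18], [0.31, 2.57], [-1.31, 4.45], [0, 2.66], [-2.55, 2.55]. Speed limits (rad/s): [2.57, 2.57, 3.14, 3.14, 3.14, 3.14].

## Interface

Orientations are given as a unit quaternion [x, y, z, w].
In Python, from workcell import robot gives the robot as it stands. The module is installed in compiled form; this text tells all that it offers.
- The arm moves only by the shell command python3 -m crank 'ROWS'. ROWS is a JSON object of lists of equal length, an entry for each row: "slide": the shift along the world's x, y, z scaled (see below), a list of three; "dr": the turn, a rotation vector about the world's x, y, z scaled (see below), a list of three; "grip": the closure, from -1 (fully open) to 1 (shut). A call has 1 to 20 rows; each row is the pose to reach, as a shift and turn from the pose commanded when the call began, turning the shorter way round; what a row does not reach only later rows make up. The controller multiplies each number of a shift by 150 mm and each number of a turn by pi rad. A row lasts 1/8 s, in which the tool goes at most 62.5 mm and 10.7 degrees, less where a joint would pass 70% of its speed; a pose out of reach is approached as far as the arm can. A call with a number of a shift or a turn outside -1 to 1 is refused whole. A call with a gripper value outside its range is refused whole. The fingers move at their own pace and stop on an object; the grip force is fixed at half the most. Time passes only in rows, so rows that repeat a pose let the fingers close. It gives the time, the measured TCP pose, the force, the opening and the grip force at its end, in the units of the state.
- robot.get_state(): the state, without advancing time (a new reading comes with each control period).
- robot.snapshot(name): name is "side" or "top" or "wrist"; returns the picture (480x640x3 uint8, blue, green, red); there is no depth.
- robot.calibration(name): a dict with "K" (3x3 intrinsics, pixels), "dist" ([k1, k2, p1, p2, k3] as OpenCV has them; the pictures are not rectified), "R" (3x3) and "t" (3): a world point X has camera coordinates R X + t; the wrist camera has in their place "mount" (4x4, takes a point from camera to tool coordinates, whose origin is the TCP and whose axes are the flange's). Camera axes: x right, y down, z forward; pixel columns grow to the right and rows downward; lengths in mm; the calibration is good to about 2 mm. A picture is of the moment at which its call begins: read the wrist's pose just before it. calibration takes no time and is no camera call.
- robot.finish_job(): hands the job in; it is judged then, once.
The state is a dict: "time_s": time; "qpos": joint angles; "dq": joint speeds; "tau": joint torques, N m; "tool_pos": TCP position; "tool_rot": TCP orientation; "contact_force": force on the tool from outside, world axes, zero at the start; "torque": the same for the moment, N m; "gripper_width": finger opening in mm; "finger_force": force on a finger pad.
Only numpy, scipy, OpenCV 4.12 (cv2) and the standard library are available. Lean on these libraries where they do the work, as an engineer would, in place of code of your own. Each camera call takes 0.05 s, during which the arm holds its last target. There are 200 camera calls.

## Task

The next tack weld needs another fence angle: hook a fingertip under the red pull ring, lift the spring pin out of its hole, swing the blue arm one hole over to the hole marked by the yellow magnet, and release the ring so that the pin drops fully home there. Work the ring with a light hand and do not squeeze or wrench it. Leave everything else on the bench and on the jig where it is, and finish with the hand clear.

Things in the scene. Friction and masses are not known exactly. Their poses are not given: they have to be found in the camera images.
- jig: bolted-down angle jig. Origin on the bench (z = 0) under the arm's pivot; -x runs from the pivot to the sector's middle, roughly to the robot. Grey base 14 mm thick, 210 mm to -x and 70 mm to +x of the pivot, 310 mm wide. Steel sector on it, top at 30 mm, outer radius 205 mm, with five 14 mm brass-bushed holes 150 mm from the pivot, 20 deg (52 mm) apart, the middle one on -x
- jig_pivot (a point): point on the vertical pivot axis of the swing arm, 41 mm above the bench; axes as the jig's
- swing (a joint): angle (rad) of the blue arm about its pivot: 0 at the middle hole, where it starts; holes at 0, +-0.349, +-0.698; positive counter-clockwise from above. Flat bar 44 mm wide, top at 41 mm, 175 mm long from the pivot; fence on it 29 to 107 mm from the pivot, up to 77 mm high. Pin up: turns easily (under 1 N at the ring), stays where left. Pin in a hole: locked, play 0.013 rad
- pin (a joint): how far the spring pin is raised (m): 0 home in a hole, 0.014 when its tip clears (or stands on) the sector's top, 0.030 at the upper stop. It rides on the arm, 150 mm from the pivot, and slides straight up; the spring pushes it down with about 4 N home, 8 N at the stop. 10 mm thick, round end: it finds a hole within about 4 mm
- ring: red pull ring fixed on the pin's top, a hoop standing across the arm: 60 mm wide inside, round wire 7 mm. Origin: on the pin's axis, centre of the wire at the hoop's lowest point, 76 mm above the bench with the pin home; x level along the arm, pin to pivot, z up. The hoop leans 15 deg, top towards the pivot. Reach in from the side away from the pivot; the fence begins 43 mm behind the pin
- hook_point (a point): the underside of the wire at the middle of the ring's top, where a fingertip lifts it: 16 mm along the ring's x axis and 61 mm above its origin, 137 mm above the bench with the pin home; axes as the ring's
- pin_axis (a point): point on the pin's axis, on the swing arm's top face, 41 mm above the bench; it does not rise with the pin
- magnet_yellow: yellow button magnet, 22 mm across, 8 mm high, fixed on the sector on the line from the pivot through the hole it marks, 186 mm from the pivot (36 mm beyond the hole's centre). It marks the hole to go to, next to the arm's on the left or the right. Origin: centre of its underside
- magnet_green: green button magnet, the same size, in the same way at the hole on the other side of the arm
- bracket: small bent steel bracket, 50 x 40 mm foot and 50 mm tall, standing on the jig's base plate left of the pivot; loose, to be left alone. Origin: centre of its underside
- nut: steel ring nut, 36 mm across and 19 mm high, lying on the jig's base plate right of the pivot; loose, to be left alone. Origin: centre of its underside
- square: orange and dark steel magnetic welding square, a block 98 x 25 x 98 mm, standing on the bench left of the jig; loose, to be left alone. Origin: centre of its underside
- discs: stack of reddish-brown cutting discs, 125 mm across and 12 mm high, lying on the bench to the left; loose, to be left alone. Origin: centre of its underside
- brush: wooden-handled flat bench brush, about 0.2 m long, lying on the bench to the right; loose, to be left alone. Origin: centre of its underside
- cup: aluminium cup of chalk sticks, 72 mm across, 125 mm high with the sticks, on the bench to the right; loose, to be left alone. Origin: centre of its underside
- spray: yellow-banded spray can, 60 mm across and 170 mm high, on the bench to the right; loose, to be left alone. Origin: centre of its underside

How it is judged:
By the outcome, as a careful person would: the job done as asked, in the order asked, and still so for the second after the job is handed in, with the robot touching nothing.
It also fails if it takes over 38 s, if anything falls off the work surface, if the arm or the gripper's body presses on something with over 40 N, if the wrist force passes 120 N, or if a joint passes its speed limit or range.

## Working session

There is one attempt and no reset: what is moved stays moved. The work goes in short steps, Python scripts to look and compute and a shell command to move; the robot and the scene stay as the last step left them, time stands still between calls to the robot, and variables do not carry over. Pictures are saved under pics/ and viewed, at most 10 in all, crops included, and the job is handed in when it is done.

```bash
mkdir -p pics; python3 - <<'E'
from workcell import robot
import cv2,numpy as np
s=robot.get_state();print({k:np.round(v,3).tolist() for k,v in s.items()},robot.grip_depth)
for n in("side","top"):
    cv2.imwrite(f"pics/{n}0.png",robot.snapshot(n));c=robot.calibration(n);print(n,{k:np.round(v,3).tolist() for k,v in c.items()})
print(robot.calibration("wrist"))
E
```

```text
{'time_s': 0.0, 'qpos': [1.084, 0.265, 1.605, -0.0, 1.274, -0.037], 'dq': [0.001, 0.002, 0.001, 0.001, -0.0, -0.001], 'tau': [0.002, -50.209, -35.689, 0.073, 0.029, -0.0], 'tool_pos': [293.152, 607.232, 237.417], 'tool_rot': [0.223, 0.975, -0.001, -0.0], 'contact_force': [-0.154, -0.653, 0.681], 'torque': [-0.015, 0.017, 0.068], 'finger_force': 0.0, 'gripper_width': 88.107} 18.700000000000003
side {'K': [[452.208, 0.0, 317.713], [0.0, 452.208, 239.763], [0.0, 0.0, 1.0]], 'dist': [0.028, 0.0, 0.0, 0.0, 0.0], 'R': [[-0.989, -0.146, 0.004], [-0.106, 0.699, -0.707], [0.1, -0.7, -0.707]], 't': [565.546, 177.236, 1035.676]}
top {'K': [[606.166, 0.0, 320.279], [0.0, 606.166, 242.308], [0.0, 0.0, 1.0]], 'dist': [-0.188, 0.0, 0.0, 0.0, 0.0], 'R': [[-0.005, -1.0, -0.014], [-0.988, 0.007, -0.155], [0.155, 0.013, -0.988]], 't': [-46.195, 614.971, 1523.622]}
{'K': array([[371.47518037,   0.        , 317.09734541],
       [  0.        , 371.47518037, 244.45801995],
       [  0.        ,   0.        ,   1.        ]]), 'dist': array([0.02287958, 0.        , 0.        , 0.        , 0.        ]), 'mount': array([[ 2.90013177e-04, -9.65859238e-01, -2.59067265e-01,
         6.58225897e+01],
       [ 9.99999733e-01,  1.06219191e-04,  7.23442668e-04,
        -6.63019649e-01],
       [-6.71225869e-04, -2.59067405e-01,  9.65859011e-01,
        -1.46069120e+02],
       [ 0.00000000e+00,  0.00000000e+00,  0.00000000e+00,
         1.00000000e+00]])}
```

View pics/top0.png

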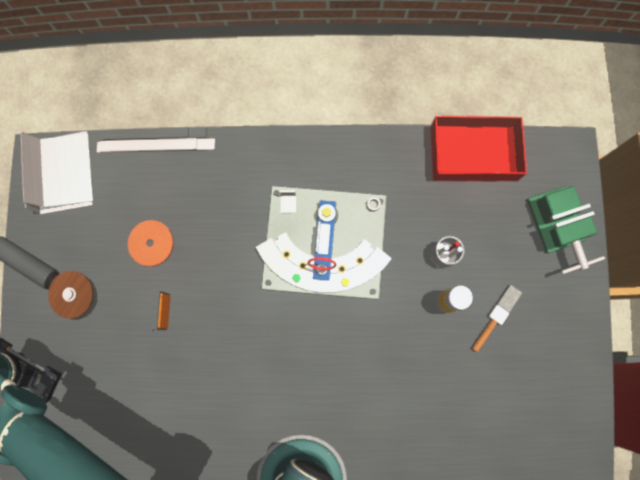

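View pics/side0.png

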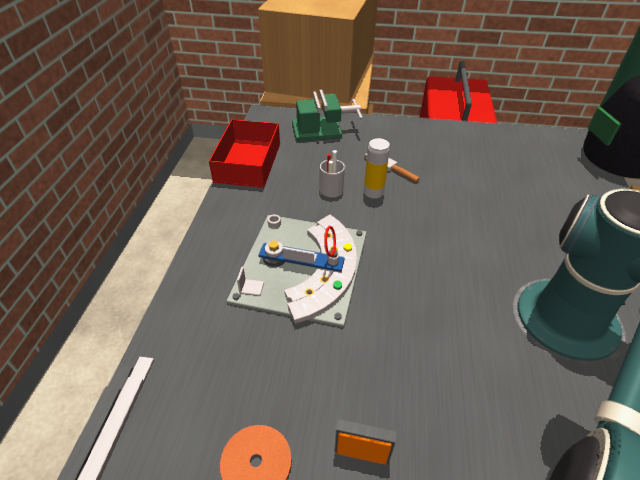

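Top view: the yellow magnet is at (345,283), right of the arm (-y), and the green one at (296,278). The ring is around (321,264) and the pivot cap at (327,212). In the side view the ring is at about (331,241). The swing should therefore be +0.349.

```bash
cat > h.py <<'E'
import cv2,numpy as np
from workcell import robot
def ray(n,uv):
    c=robot.calibration(n);p=cv2.undistortPoints(np.array([[uv]],float),c["K"],c["dist"])[0,0]
    R=np.array(c["R"]);return -R.T@c["t"],R.T@np.array([p[0],p[1],1])
def plane(n,uv,z):
    o,d=ray(n,uv);return o+d*(z-o[2])/d[2]
def tri(a,b):
    A=0;B=0
    for o,d in(a,b):
        d=d/np.linalg.norm(d);P=np.eye(3)-np.outer(d,d);A=A+P;B=B+P@o
    return np.linalg.solve(A,B)
def proj(n,X):
    c=robot.calibration(n);return cv2.projectPoints(np.array([X],float),cv2.Rodrigues(np.array(c["R"]))[0],np.array(c["t"],float),c["K"],c["dist"])[0][0,0]
def blob(im,lo,hi,box):
    x0,y0,x1,y1=box;h=cv2.cvtColor(im[y0:y1,x0:x1],cv2.COLOR_BGR2HSV)
    m=cv2.inRange(h,lo,hi)
    if lo[0]==0:m|=cv2.inRange(h,(172,lo[1],lo[2]),(180,255,255))
    y,x=np.nonzero(m);return np.c_[x+x0,y+y0]
Y=((24,150,120),(34,255,255));G=((45,120,80),(80,255,255));R=((0,170,80),(6,255,255))
E
python3 - <<'E'
from h import *
t=cv2.imread("pics/top0.png");s=cv2.imread("pics/side0.png")
M={}
for n,im,by,bg in(("top",t,(335,275,355,293),(286,270,306,288)),("side",s,(340,240,356,254),(328,277,346,294))):
    for k,c,b in(("y",Y,by),("g",G,bg)):
        p=blob(im,*c,b);M[n,k]=plane(n,p.mean(0),36);print(n,k,len(p),p.mean(0),M[n,k].round(1))
y=(M["top","y"]+M["side","y"])/2;g=(M["top","g"]+M["side","g"])/2
print("chord",np.linalg.norm(y-g))
m=(y+g)/2;e=(y-g)/np.linalg.norm(y-g);u=np.array([-e[1],e[0],0])  # toward +x
if u[0]<0:u=-u
piv=m+u*186*np.cos(np.radians(20));piv[2]=41
print("jig +x",u,np.degrees(np.arctan2(u[1],u[0])),"pivot",piv)
for n in("top","side"):print(n,"pivot px",proj(n,piv))
pin=piv-150*u;hook=pin+16*u;hook[2]=137;print("pin",pin,"hook",hook)
for n,im,b in(("top",t,(300,250,345,280)),("side",s,(318,220,345,266))):
    p=blob(im,*R,b);print(n,"ring",len(p),p.min(0),p.max(0),p.mean(0),"pred hook",proj(n,hook+[0,0,3.5]),"centre",proj(n,pin+8*u+[0,0,67]))
E
```

```text
top y 6 [344.16666667 281.83333333] [ 512.6 -110.9   36. ]
top g 25 [295.92 277.56] [524.5  14.   36. ]
side y 46 [347.5        246.65217391] [ 512.7 -114.7   36. ]
side g 53 [337.33962264 284.56603774] [523.8  11.6  36. ]
chord 126.0923207066661
jig +x [ 0.99582183 -0.09131744  0.        ] -5.239402788824807 pivot [692.45110217 -65.9357585   41.        ]
top pivot px [326.36351801 213.38811502]
side pivot px [273.47767958 251.40517116]
pin [543.07782702 -52.23814298  41.        ] hook [559.01097637 -53.69922197 137.        ]Traceback (most recent call last):
  File "<stdin>", line 16, in <module>
    return umr_minimum(a, axis, None, out, keepdims, initial, where)
ValueError: zero-size array to reduction operation minimum which has no identity
```

```bash
python3 - <<'E'
from h import *
t=cv2.imread("pics/top0.png");s=cv2.imread("pics/side0.png")
p=blob(t,(20,120,120),(38,255,255),(335,275,355,293));print(len(p),p.mean(0),plane("top",p.mean(0),37))
u=np.array([.99582,-.09132,0]);pin=np.array([543.1,-52.2,41]);hook=np.array([559,-53.7,137])
Q={}
for n,im,b in(("top",t,(300,250,345,280)),("side",s,(318,220,345,266))):
    x0,y0,x1,y1=b;c=im[y0:y1,x0:x1].astype(int)
    m=(c[...,2]>c[...,1]*1.7)&(c[...,2]>c[...,0]*1.7)&(c[...,2]>90)
    yy,xx=np.nonzero(m);p=np.c_[xx+x0,yy+y0]
    print(n,len(p),p.min(0),p.max(0),p.mean(0),"pred top",proj(n,hook+[0,0,7]),"centre",proj(n,pin+8*u+[0,0,67]))
    Q[n]=(p.min(0)+p.max(0))/2
print("ring centre tri",tri(ray("top",Q["top"]),ray("side",Q["side"])),"expect",pin+8.5*u+[0,0,67])
E
```

```text
29 [344.72413793 281.5862069 ] [ 513.16538534 -112.28396822   37.        ]
top 97 [309 258] [334 269] [320.83505155 263.46391753] pred top [321.49391499 258.84934887] centre [321.36887671 263.88820725]
side 177 [324 226] [335 256] [329.70056497 241.11299435] pred top [326.92011502 230.38936621] centre [329.9729323  242.14658207]
ring centre tri [551.97398937 -53.30055357 111.18277077] expect [551.56447 -52.97622 108.     ]
```

```bash
python3 -m crank '{"slide":[[0.2,-0.6,0.3],[0.2,-0.9,0.3],[0.2,-1,0.3],[0.2,-1,0.3],[0.2,-1,0.3]],"dr":[[0,0,0],[0,0,0],[0,0,0],[0,0,0],[0,0,0]],"grip":[1,1,1,1,1]}'; python3 -c "
from workcell import robot
s=robot.get_state();print(s['qpos'],s['tool_rot'])"
```

```text
time_s: 0.72
tool_pos: [323.4, 458.2, 283.5]
tool_rot: [0.223, 0.975, 0.0, -0.0]
contact_force: [0.0, 1.2, -0.7]
gripper_width: 40.3
finger_force: 0.0
[ 9.11530184e-01  2.26227912e-02  1.79542915e+00  4.61651528e-04
  1.32337096e+00 -2.09294845e-01] [ 2.23147454e-01  9.74784672e-01  1.71166595e-04 -1.67312467e-04]
```

```bash
cat >> h.py <<'E'
from scipy.spatial.transform import Rotation as Ro
def rot(yaw,p):
    a,b=np.radians(yaw),np.radians(p)
    z=np.array([np.cos(a)*np.cos(b),np.sin(a)*np.cos(b),-np.sin(b)])
    y=np.array([np.sin(a),-np.cos(a),0]);y=-np.cross(z,[0,0,1]) if 0 else y
    y/=np.linalg.norm(y);x=np.cross(y,z);return np.c_[x,y,z]
def to(yaw,p,pos):
    s=robot.get_state();c=Ro.from_quat(s["tool_rot"])
    best=min(((Ro.from_matrix(rot(yaw,p)@np.diag([k,k,1]))*c.inv()).as_rotvec() for k in(1,-1)),key=np.linalg.norm)
    print(yaw,p,"dr",(best/np.pi).round(4),"deg",np.degrees(np.linalg.norm(best)).round(1),"slide",((np.array(pos)-s["tool_pos"])/150).round(3))
E
python3 - <<'E'
from h import *
for p in(25,30,35):to(5,p,[420,-60,330])
E
```

```text
5 25 dr [-0.066  -0.3592  0.1521] deg 71.2 slide [ 0.644 -3.455  0.31 ]
5 30 dr [-0.0609 -0.3316  0.1549] deg 66.8 slide [ 0.644 -3.455  0.31 ]
5 35 dr [-0.0559 -0.3041  0.1575] deg 62.5 slide [ 0.644 -3.455  0.31 ]
```

```bash
python3 -m crank '{"slide":[[0.1,-0.4,0.1],[0.2,-0.8,0.1],[0.2,-1,0.1]],"dr":[[0,0,0],[0,0,0],[0,0,0]],"grip":[1,1,1]}'
python3 -m crank '{"slide":[[0.1,-0.4,0.1],[0.2,-0.8,0.1],[0.2,-1,0.1]],"dr":[[0,0,0],[0,0,0],[0,0,0]],"grip":[1,1,1]}'
python3 -m crank '{"slide":[[0.1,-0.4,0.1],[0.24,-0.8,0.1],[0.24,-1,0.1],[0.24,-1,0.1]],"dr":[[0,0,0],[0,0,0],[0,0,0],[0,0,0]],"grip":[1,1,1,1]}'
python3 -m crank '{"slide":[[0,-0.4,0],[0,-0.45,0],[0,-0.45,0],[0,-0.45,0],[0,-0.45,0],[0,-0.45,0],[0,-0.45,0],[0,-0.45,0]],"dr":[[-0.006,-0.03,0.016],[-0.012,-0.07,0.032],[-0.02,-0.11,0.056],[-0.03,-0.16,0.083],[-0.037,-0.205,0.105],[-0.047,-0.255,0.132],[-0.056,-0.304,0.157],[-0.056,-0.304,0.157]],"grip":[1,1,1,1,1,1,1,1]}'
python3 - <<'E'
from h import *
s=robot.get_state();print(s['qpos'].round(3) if hasattr(s['qpos'],'round') else s['qpos'])
to(5,35,[420,-60,330])
E
```

```text
time_s: 1.1
tool_pos: [354.0, 306.9, 298.3]
tool_rot: [0.223, 0.975, -0.0, -0.0]
contact_force: [0.5, 0.1, -0.2]
gripper_width: 10.2
finger_force: 0.0
time_s: 1.48
tool_pos: [384.4, 156.6, 313.7]
tool_rot: [0.223, 0.975, -0.0, 0.0]
contact_force: [0.7, -0.0, 0.5]
gripper_width: 0.1
finger_force: 0.0
time_s: 1.98
tool_pos: [420.2, 6.9, 328.3]
tool_rot: [0.224, 0.974, 0.0, -0.001]
contact_force: [0.4, 1.1, -0.2]
gripper_width: 0.1
finger_force: 0.0
time_s: 2.98
tool_pos: [421.6, -46.9, 330.2]
tool_rot: [-0.032, 0.888, 0.016, 0.458]
contact_force: [0.8, -0.9, -0.3]
gripper_width: 0.7
finger_force: 0.0
[-0.589 -0.921  2.55   0.746  0.828 -2.553]
5 35 dr [ 0.0002 -0.0022  0.0049] deg 1.0 slide [-0.011 -0.087 -0.002]
```

```bash
cat >> h.py <<'E'
from scipy.optimize import least_squares
D=[([1.084,.265,1.605,0,1.274,-.037],[293.152,607.232,237.417]),([.91153,.022623,1.795429,.00046,1.323371,-.209295],[323.4,458.2,283.5])]
def RR(q):return Ro.from_euler("ZYZYZ",[q[0],q[1]+q[2],q[3],q[4],q[5]])
def fk(q,P):
    L1,L2,h,T=P;R=RR(q);f=Ro.from_euler("ZY",[q[0],q[1]]).apply([0,0,L1]);g=Ro.from_euler("ZY",[q[0],q[1]+q[2]]).apply([0,0,L2])
    return f+g+[0,0,h]+R.apply([0,0,T]),R
LO=np.array([-2.63,-.94,.31,-1.31,0,-2.55]);HI=np.array([2.63,2.18,2.57,4.45,2.66,2.55])
def fit(D):return least_squares(lambda P:np.concatenate([fk(q,P)[0]-x for q,x in D]),[500,550,200,280])
def ik(P,pos,yaw,p,q0):
    t=Ro.from_matrix(rot(yaw,p))
    def f(q):
        x,R=fk(q,P);return np.r_[(x-pos)/10,(t.inv()*R).as_rotvec()*30]
    r=least_squares(f,np.clip(q0,LO+.02,HI-.02),bounds=(LO,HI));return r.x,np.abs(r.fun).max()
E
python3 - <<'E'
from h import *
s=robot.get_state();q=s["qpos"];R=RR(q)
print(s["tool_rot"],R.as_quat())
f=fit(D+[(q,np.array(s["tool_pos"]))]);print(f.x,f.fun.round(1))
for off in([0,0,0],):
  for yaw in(-20,-10,0,5,10,20,30):
    for p in(25,35,45):
      o=[]
      for pos in([559,-53.7,125],[500,-50,200],[563,-100,140]):
        b=min((ik(f.x,np.array(pos),yaw,p,q0) for q0 in(q,[-.2,-.5,2.4,.1,.6,0],[-.2,-.5,2.4,3,.6,0.],[-.3,-.5,2.4,1.5,.6,-2])),key=lambda z:z[1])
        o.append((b[0].round(2).tolist() if b[1]<.05 else None))
      print(yaw,p,o)
E
```

```text
Traceback (most recent call last):
  File "h.py", line 33, in RR
    def RR(q):return Ro.from_euler("ZYZYZ",[q[0],q[1]+q[2],q[3],q[4],q[5]])
                     ~~~~~~~~~~~~~^^^^^^^^^^^^^^^^^^^^^^^^^^^^^^^^^^^^^^^^^
  File "scipy/spatial/transform/_rotation.pyx", line 1413, in scipy.spatial.transform._rotation.Rotation.from_euler
ValueError: Expected axis specification to be a non-empty string of upto 3 characters, got ZYZYZ
```

```bash
sed -i 's/^def RR.*/def RR(q):return Ro.from_euler("ZYZ",[q[0],q[1]+q[2],q[3]])*Ro.from_euler("YZ",[q[4],q[5]])/' h.py
python3 - <<'E'
from h import *
s=robot.get_state();q=s["qpos"];R=RR(q)
print(s["tool_rot"],R.as_quat())
E
python3 - <<'E'
from h import *
s=robot.get_state();q=s["qpos"]
f=fit(D+[(q,np.array(s["tool_pos"]))]);print(f.x,f.fun.round(1))
for k in(1,-1):
  for yaw in(-20,-10,0,5,10,20,30):
    for p in(25,35,45):
      import h
      if k<0:
        r0=rot;
      o=[]
      for pos in([559,-53.7,125],[500,-50,200],[563,-100,140]):
        def solve(q0):
          t=Ro.from_matrix(rot(yaw,p)@np.diag([k,k,1]))
          g=lambda x:(lambda a:np.r_[(a[0]-pos)/10,(t.inv()*a[1]).as_rotvec()*30])(fk(x,f.x))
          r=least_squares(g,np.clip(q0,LO+.02,HI-.02),bounds=(LO,HI));return r.x,np.abs(r.fun).max()
        b=min((solve(q0) for q0 in(q,[-.2,-.5,2.4,.1,.6,0],[-.2,-.5,2.4,3,.6,0.],[-.3,-.5,2.4,1.5,.6,-2])),key=lambda z:z[1])
        o.append((b[0].round(2).tolist() if b[1]<.05 else None))
      print(k,yaw,p,o)
E
```

```text
[-0.03186155  0.88801344  0.0164747   0.45841635] [-0.65044985  0.60539081 -0.31249993  0.33579868]
[543.22431262 561.18104502 261.39505485 385.28867712] [ 23.8  -8.3  -2.5  17.3 -18.2  -1.7  -2.   -1.5   4.1]
1 -20 25 [None, None, None]
1 -20 35 [None, None, None]
1 -20 45 [None, [0.18, -0.46, 2.54, -0.84, 0.49, -1.97], [-0.02, -0.19, 2.51, -1.31, 0.24, -1.61]]
1 -10 25 [None, None, None]
1 -10 35 [None, None, None]
1 -10 45 [None, None, None]
1 0 25 [None, None, None]
1 0 35 [None, None, None]
1 0 45 [[-0.19, -0.19, 2.55, 1.51, 0.13, 1.5], [-0.22, -0.5, 2.57, 0.47, 0.34, 2.54], [-0.33, -0.19, 2.51, 1.31, 0.24, 1.6]]
1 5 25 [None, None, None]
1 5 35 [None, None, None]
1 5 45 [[-0.26, -0.18, 2.54, 1.46, 0.25, 1.43], [-0.31, -0.48, 2.56, 0.73, 0.42, 2.16], [-0.4, -0.17, 2.5, 1.31, 0.35, 1.49]]
1 10 25 [None, None, None]
1 10 35 [None, None, [-0.55, -0.09, 2.57, 1.8, 0.59, 0.82]]
1 10 45 [[-0.33, -0.16, 2.52, 1.41, 0.36, 1.36], [-0.4, -0.45, 2.54, 0.88, 0.52, 1.91], [-0.46, -0.14, 2.47, 1.29, 0.45, 1.4]]
1 20 25 [None, None, [-0.75, 0.12, 2.55, 1.78, 0.97, 0.52]]
1 20 35 [[-0.55, -0.03
[... 1352 characters left out ...]
 45 [[-0.33, -0.16, 2.52, 1.41, 0.36, -1.78], [-0.4, -0.45, 2.54, 0.88, 0.52, -1.23], [-0.46, -0.14, 2.47, 1.29, 0.45, -1.74]]
-1 20 25 [None, None, None]
-1 20 35 [[-0.55, -0.03, 2.56, 1.7, 0.7, -2.37], None, [-0.66, -0.01, 2.49, 1.56, 0.77, -2.3]]
-1 20 45 [[-0.45, -0.1, 2.47, 1.31, 0.55, -1.9], [-0.53, -0.36, 2.49, 0.98, 0.71, -1.56], [-0.56, -0.07, 2.41, 1.22, 0.64, -1.88]]
-1 30 25 [None, [-0.85, -0.09, 2.56, 1.43, 1.11, -2.39], None]
-1 30 35 [[-0.64, 0.06, 2.47, 1.48, 0.85, -2.36], [-0.74, -0.21, 2.5, 1.24, 0.97, -2.1], [-0.73, 0.08, 2.4, 1.38, 0.91, -2.31]]
-1 30 45 [[-0.53, -0.02, 2.4, 1.21, 0.72, -2.0], [-0.61, -0.27, 2.43, 0.99, 0.88, -1.77], [-0.63, 0.0, 2.34, 1.13, 0.79, -1.99]]
```

```bash
python3 - <<'E'
from h import *
import itertools
s=robot.get_state();q=np.array(s["qpos"]);S=Ro.from_quat(s["tool_rot"])
Q0=np.array(D[1][0]);T0=Ro.from_quat([.22314745,.97478467,.00017,-.000167])
print("tool z",S.as_matrix()[:,2],"qs",q)
for ax in itertools.product("XYZ",repeat=1):
  for s4,s6,o4 in itertools.product((1,-1),(1,-1),(0,)):
    def R(q):return Ro.from_euler("ZY",[q[0],q[1]+q[2]])*Ro.from_euler(ax[0],s4*q[3])*Ro.from_euler("YZ",[q[4],s6*q[5]])
    A=R(q);print(ax,s4,s6,"z",A.as_matrix()[:,2].round(3),"flange const",[(R(a).inv()*t).as_rotvec().round(3) for a,t in((Q0,T0),(q,S))])
E
```

```text
tool z [ 0.81310994  0.05847123 -0.57916607] qs [-0.58855314 -0.92062631  2.5497703   0.74640712  0.82777316 -2.55254724]
('X',) 1 1 z [ 0.122 -0.633 -0.764] flange const [array([-1.00e-03,  0.00e+00,  1.57e+00]), array([-0.084, -1.138,  1.373])]
('X',) 1 -1 z [ 0.122 -0.633 -0.764] flange const [array([-0.   ,  0.   ,  1.152]), array([ 0.689, -1.218,  2.38 ])]
('X',) -1 1 z [ 0.632  0.131 -0.764] flange const [array([-0.   ,  0.   ,  1.571]), array([0.361, 0.016, 2.561])]
('X',) -1 -1 z [ 0.632  0.131 -0.764] flange const [array([-0.   ,  0.   ,  1.153]), array([-0.288, -0.211, -2.504])]
('Y',) 1 1 z [-0.051  0.034 -0.998] flange const [array([-1.000e-03, -0.000e+00,  1.571e+00]), array([ 0.957, -0.641,  1.693])]
('Y',) 1 -1 z [-0.051  0.034 -0.998] flange const [array([-1.000e-03, -0.000e+00,  1.152e+00]), array([ 1.472e+00, -1.000e-03,  2.685e+00])]
('Y',) -1 1 z [ 0.824 -0.55  -0.139] flange const [array([-0.000e+00,  1.000e-03,  1.571e+00]), array([-0.77 , -0.57 ,  2.156])]
('Y',) -1 -1 z [ 0.824 -0.55  -0.139] flange const [array([0.000e+00, 1.000e-03, 1.152e+00]), array([ 0.364,  1.014, -2.624])]
('Z',) 1 1 z [ 0.813  0.058 -0.579] flange const [array([0.   , 0.   , 1.571]), array([-0.   , -0.   ,  1.571])]
('Z',) 1 -1 z [ 0.813  0.058 -0.579] flange const [array([0.   , 0.   , 1.152]), array([-0.   , -0.   ,  2.749])]
('Z',) -1 1 z [ 0.258 -0.773 -0.579] flange const [array([-1.000e-03,  1.000e-03,  1.571e+00]), array([ 0.274, -1.375,  2.366])]
('Z',) -1 -1 z [ 0.258 -0.773 -0.579] flange const [array([-1.000e-03,  1.000e-03,  1.152e+00]), array([-0.935,  0.935, -2.141])]
```

```bash
cat >> h.py <<'E'
FZ=Ro.from_euler("Z",np.pi/2)
def fk(q,P):
    L1,L2,h,T,b=P;R=RR(q);f=Ro.from_euler("ZY",[q[0],q[1]]).apply([0,b,L1]);g=Ro.from_euler("ZY",[q[0],q[1]+q[2]]).apply([0,0,L2])
    return f+g+[0,0,h]+R.apply([0,0,T]),R*FZ
def fit(D):return least_squares(lambda P:np.concatenate([fk(q,P)[0]-x for q,x in D]),[500,550,200,280,0])
def ik(P,pos,yaw,p,q0,k=1):
    t=Ro.from_matrix(rot(yaw,p)@np.diag([k,k,1]))
    g=lambda x:(lambda a:np.r_[(a[0]-pos)/10,(t.inv()*a[1]).as_rotvec()*30])(fk(x,P))
    r=least_squares(g,np.clip(q0,LO+.02,HI-.02),bounds=(LO,HI));return r.x,np.abs(r.fun).max()
E
python3 - <<'E'
from h import *
s=robot.get_state();q=np.array(s["qpos"])
f=fit(D+[(q,np.array(s["tool_pos"]))]);print(f.x.tolist(),f.fun.round(1))
for k in(1,-1):
  for yaw in(-30,-20,-10,0,10,20,30):
    for p in(20,30,40):
      o=[]
      for pos in([559,-53.7,125],[500,-50,200],[563,-100,140]):
        b=min((ik(f.x,np.array(pos),yaw,p,q0,k) for q0 in(q,[-.2,-.5,2.4,.1,.6,0],[-.2,-.5,2.4,3,.6,0.],[.2,-.5,2.4,-.8,.6,1],[-.3,-.5,2.4,1.5,.6,-2])),key=lambda z:z[1])
        o.append((b[0].round(2).tolist() if b[1]<.05 else None))
      if any(o):print(k,yaw,p,o)
E
```

```text
[511.57023650876835, 565.8330381338716, 250.63422916120953, 340.1501932201816, 24.93622225321178] [ 0.   0.  -0.  -0.1  0.  -0.1 -0.  -0.   0.1]
1 -30 30 [[0.22, -0.0, 2.55, 4.32, 0.69, -2.22], None, [0.07, -0.06, 2.55, 4.21, 0.59, -2.23]]
1 -10 40 [[-0.11, -0.17, 2.56, 3.55, 0.12, -1.93], None, [-0.26, -0.19, 2.53, 2.42, 0.1, -0.9]]
1 0 40 [[-0.26, -0.17, 2.55, 2.03, 0.22, -0.63], None, [-0.4, -0.17, 2.52, 1.69, 0.3, -0.39]]
1 10 30 [None, None, [-0.59, -0.06, 2.55, 1.89, 0.68, -0.85]]
1 10 40 [[-0.39, -0.13, 2.53, 1.65, 0.43, -0.48], [-0.47, -0.45, 2.57, 1.1, 0.54, 0.09], [-0.52, -0.12, 2.48, 1.49, 0.51, -0.4]]
1 20 20 [None, None, [-0.75, 0.14, 2.52, 1.83, 1.04, -1.07]]
1 20 30 [[-0.58, 0.0, 2.54, 1.78, 0.79, -0.88], None, [-0.68, 0.02, 2.48, 1.64, 0.84, -0.81]]
1 20 40 [[-0.5, -0.07, 2.47, 1.47, 0.62, -0.5], [-0.59, -0.37, 2.52, 1.13, 0.75, -0.15], [-0.6, -0.06, 2.42, 1.36, 0.69, -0.46]]
1 30 20 [[-0.72, 0.21, 2.48, 1.71, 1.12, -1.09], [-0.84, -0.09, 2.56, 1.51, 1.17, -0.85], [-0.8, 0.22, 2.42, 1.61, 1.15, -1.03]]
1 30 30 [[-0.65, 0.08, 2.46, 1.56, 0.93, -0.85], [-0.76, -0.21, 2.
[... 368 characters left out ...]
14, 2.53, 4.44, 0.3, 0.54], None, [-0.11, -0.17, 2.52, 4.38, 0.19, 0.49]]
-1 -10 40 [[-0.11, -0.17, 2.56, 3.55, 0.12, 1.21], None, [-0.26, -0.19, 2.53, 2.42, 0.1, 2.24]]
-1 0 40 [[-0.26, -0.17, 2.55, 2.03, 0.22, 2.51], None, None]
-1 10 30 [None, None, [-0.59, -0.06, 2.55, 1.89, 0.68, 2.29]]
-1 20 20 [None, None, [-0.75, 0.14, 2.52, 1.83, 1.04, 2.07]]
-1 20 30 [[-0.58, 0.0, 2.54, 1.78, 0.79, 2.26], None, [-0.68, 0.02, 2.48, 1.64, 0.84, 2.34]]
-1 30 20 [[-0.72, 0.21, 2.48, 1.71, 1.12, 2.05], [-0.84, -0.09, 2.56, 1.51, 1.17, 2.29], [-0.8, 0.22, 2.42, 1.61, 1.15, 2.12]]
-1 30 30 [[-0.65, 0.08, 2.46, 1.56, 0.93, 2.29], [-0.76, -0.21, 2.52, 1.33, 1.02, 2.55], [-0.74, 0.1, 2.39, 1.46, 0.98, 2.34]]
```

```bash
python3 -m crank '{"slide":[[0.1,0,0],[0.3,0,0],[0.4,0,0],[0.4,0,0],[0.4,0,0],[0.4,0,0],[0.4,0,0],[0.4,0,0],[0.4,0,0],[0.4,0,0]],"dr":[[0.04,0.003,-0.03],[0.08,0.006,-0.06],[0.12,0.009,-0.09],[0.16,0.012,-0.12],[0.2,0.015,-0.15],[0.24,0.018,-0.18],[0.28,0.021,-0.21],[0.32,0.024,-0.24],[0.36,0.027,-0.265],[0.406,0.029,-0.29]],"grip":[1,1,1,1,1,1,1,1,1,1]}'
cat > plan.py <<'E'
from h import *
P=[511.57,565.833,250.634,340.15,24.936]
u=np.array([.99582,-.09132,0]);piv=np.array([692.45,-66,0]);pin=piv-150*u
yaw,p=22,33
d=rot(yaw,p)[:,2]
cen=pin+8.7*u+[0,0,108.4]
E
python3 - <<'E'
from plan import *
s=robot.get_state();q=np.array(s["qpos"]);print(q.round(2))
def to1(yaw,p,pos):
    r=(Ro.from_matrix(rot(yaw,p))*Ro.from_quat(s["tool_rot"]).inv()).as_rotvec()/np.pi
    print("dr",r.round(3),"deg",np.linalg.norm(r)*180,"slide",((pos-s["tool_pos"])/150).round(3))
for yaw,p in((20,33),(22,33),(25,33),(25,38)):
    d=rot(yaw,p)[:,2];print(yaw,p)
    for pos in(cen+20*d,cen-40*d,cen-40*d+[0,0,100],cen-80*d,cen-80*d+[0,0,80]):
        b=min((ik(P,pos,yaw,p,q0) for q0 in([-.5,0,2.5,1.5,.8,-.6],q)),key=lambda z:z[1]);print(pos.round(),b[0].round(2),round(b[1],2))
    to1(yaw,p,cen-80*d+[0,0,80]);to1(yaw,p,cen-40*d+[0,0,100])
E
```

```text
time_s: 4.22
tool_pos: [482.6, -45.7, 332.1]
tool_rot: [0.606, 0.651, 0.336, 0.31]
contact_force: [0.1, 0.1, 0.5]
gripper_width: 0.6
finger_force: 0.0
[-0.43 -0.73  2.48  0.73  0.63 -0.93]
20 33
[568. -47.  98.] [-0.53  0.06  2.52  1.82  0.73 -0.91] 0.0
[520. -65. 130.] [-0.66 -0.1   2.57  1.59  0.79 -0.73] 0.1
[520. -65. 230.] [-0.65 -0.34  2.5   1.3   0.82 -0.32] 0.0
[489. -76. 152.] [-0.76 -0.19  2.57  1.4   0.87 -0.6 ] 0.65
[489. -76. 232.] [-0.76 -0.39  2.54  1.24  0.91 -0.32] 0.0
dr [ 0.398  0.075 -0.206] deg 81.81249669815718 slide [ 0.04  -0.202 -0.668]
dr [ 0.398  0.075 -0.206] deg 81.81249669815718 slide [ 0.251 -0.126 -0.68 ]
22 33
[567. -47.  98.] [-0.54  0.07  2.51  1.77  0.75 -0.9 ] 0.0
[521. -66. 130.] [-0.67 -0.08  2.56  1.55  0.82 -0.74] 0.0
[521. -66. 230.] [-0.67 -0.31  2.49  1.29  0.87 -0.34] 0.0
[490. -78. 152.] [-0.77 -0.18  2.57  1.4   0.9  -0.64] 0.22
[490. -78. 232.] [-0.77 -0.36  2.52  1.23  0.95 -0.35] 0.0
dr [ 0.396  0.082 -0.197] deg 80.92006622432547 slide [ 0.046 -0.217 -0.668]
dr [ 0.396  0.082 -0.197] deg 80.92006622432547 slide [ 0.253 -0.133 -0.68 ]
[... 210 characters left out ...]
.14  2.55  1.37  0.94 -0.67] 0.0
[491. -81. 232.] [-0.8  -0.32  2.49  1.22  1.   -0.39] 0.0
dr [ 0.392  0.092 -0.183] deg 79.64378269589422 slide [ 0.055 -0.238 -0.668]
dr [ 0.392  0.092 -0.183] deg 79.64378269589422 slide [ 0.258 -0.144 -0.68 ]
25 38
[566. -46.  96.] [-0.53  0.05  2.46  1.57  0.7  -0.72] 0.0
[523. -66. 133.] [-0.65 -0.1   2.5   1.37  0.79 -0.57] 0.0
[523. -66. 233.] [-0.65 -0.3   2.42  1.13  0.88 -0.22] 0.0
[495. -80. 158.] [-0.73 -0.19  2.51  1.25  0.87 -0.49] 0.0
[495. -80. 238.] [-0.73 -0.34  2.44  1.09  0.96 -0.23] 0.0
dr [ 0.374  0.109 -0.199] deg 78.83695754952292 slide [ 0.08  -0.227 -0.63 ]
dr [ 0.374  0.109 -0.199] deg 78.83695754952292 slide [ 0.27  -0.138 -0.661]
```

```bash
python3 -m crank '{"slide":[[0,0,0],[0,-0.05,-0.1],[0,-0.1,-0.2],[0.02,-0.15,-0.3],[0.03,-0.2,-0.4],[0.05,-0.24,-0.5],[0.055,-0.24,-0.6],[0.055,-0.24,-0.67],[0.055,-0.24,-0.67],[0.055,-0.24,-0.67]],"dr":[[0.04,0.01,-0.02],[0.09,0.02,-0.04],[0.135,0.03,-0.06],[0.18,0.04,-0.08],[0.225,0.05,-0.1],[0.27,0.06,-0.12],[0.31,0.075,-0.14],[0.35,0.085,-0.16],[0.392,0.092,-0.183],[0.392,0.092,-0.183]],"grip":[1,1,1,1,1,1,1,1,1,1]}'
python3 - <<'E'
from plan import *
print(np.round(robot.get_state()["qpos"],2))
for q in (0,):
  d=rot(25,33)[:,2];to(25,33,cen-80*d);to(25,33,cen+20*d);print(cen,d)
s=robot.get_state();im=robot.snapshot("wrist");cv2.imwrite("pics/w1.png",im)
cv2.imwrite("pics/s1.png",cv2.resize(robot.snapshot("side")[130:370,180:500],None,fx=2,fy=2))
E
```

```text
time_s: 5.48
tool_pos: [490.6, -82.7, 230.6]
tool_rot: [0.859, 0.193, 0.463, -0.103]
contact_force: [0.1, 0.3, 0.7]
gripper_width: 0.3
finger_force: 0.0
[-0.8  -0.31  2.48  1.21  1.   -0.4 ]
25 33 dr [ 0.0016 -0.0018 -0.0016] deg 0.5 slide [ 0.002  0.008 -0.524]
25 33 dr [ 0.0016 -0.0018 -0.0016] deg 0.5 slide [ 0.509  0.245 -0.887]
[551.740634 -53.096484 108.4     ] [ 0.76009367  0.3544375  -0.54463904]
```

View pics/w1.png

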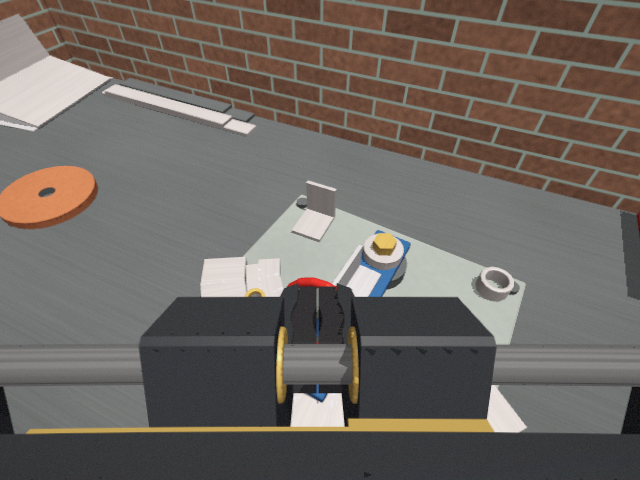

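View pics/s1.png

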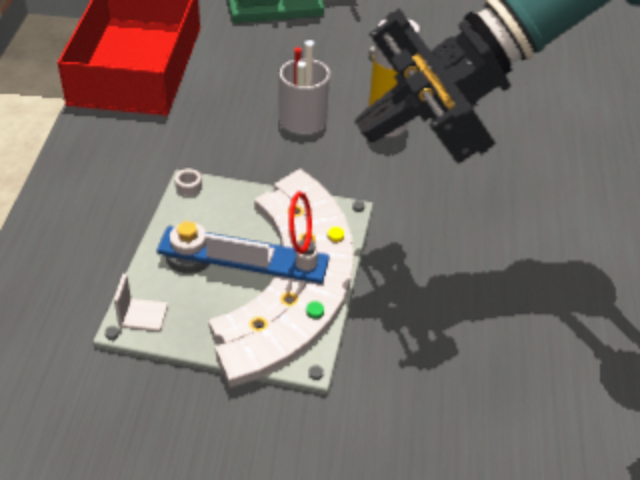

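The wrist view shows the shut fingers aimed at the ring, whose top is at (312,283). The side crop shows the hand up and back from it. Next I drop to the approach line and go in along the finger axis.

```bash
python3 -m crank '{"slide":[[0,0,-0.25],[0,0.01,-0.52],[0.1,0.06,-0.6],[0.2,0.1,-0.67],[0.3,0.15,-0.74],[0.36,0.175,-0.78],[0.36,0.175,-0.78]],"dr":[[0,0,0],[0,0,0],[0,0,0],[0,0,0],[0,0,0],[0,0,0],[0,0,0]],"grip":[1,1,1,1,1,1,1]}'
python3 - <<'E'
from plan import *
d=rot(25,33)[:,2];to(25,33,cen+20*d)
cv2.imwrite("pics/s2.png",cv2.resize(robot.snapshot("side")[180:320,230:420],None,fx=3.5,fy=3.5,interpolation=2))
E
```

```text
time_s: 6.45
tool_pos: [544.7, -57.0, 114.5]
tool_rot: [0.859, 0.194, 0.463, -0.102]
contact_force: [0.6, 0.1, 0.2]
gripper_width: 0.5
finger_force: 0.0
25 33 dr [ 0.0022 -0.0013 -0.0015] deg 0.5 slide [ 0.148  0.073 -0.113]
```

View pics/s2.png

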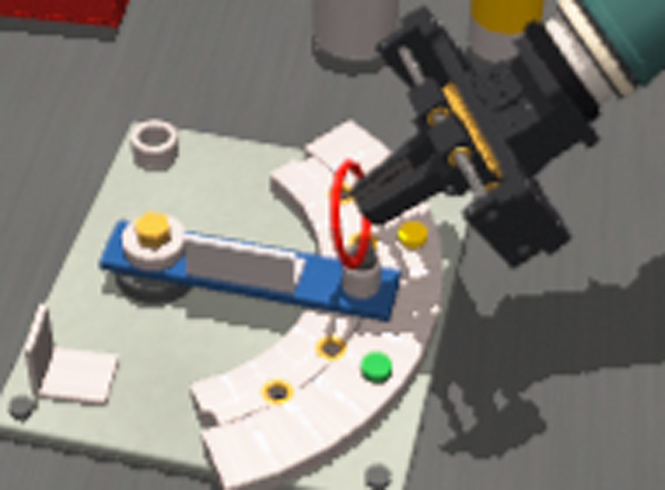

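The fingertip is at the hoop's mouth, about (360,205) in the crop, and roughly centred with no contact. I'll go in now and then lift gently.

```bash
python3 -m crank '{"slide":[[0.05,0.025,-0.04],[0.1,0.05,-0.075],[0.15,0.073,-0.11],[0.15,0.073,-0.11]],"dr":[[0,0,0],[0,0,0],[0,0,0],[0,0,0]],"grip":[1,1,1,1]}'
python3 -m crank '{"slide":[[0,0,0.03],[0,0,0.06],[0,0,0.09],[0,0,0.09]],"dr":[[0,0,0],[0,0,0],[0,0,0],[0,0,0]],"grip":[1,1,1,1]}'
python3 -m crank '{"slide":[[0,0,0.02],[0,0,0.04],[0,0,0.06],[0,0,0.06]],"dr":[[0,0,0],[0,0,0],[0,0,0],[0,0,0]],"grip":[1,1,1,1]}'
```

```text
time_s: 7.0
tool_pos: [567.0, -46.3, 97.3]
tool_rot: [0.859, 0.193, 0.463, -0.102]
contact_force: [0.4, -0.7, 0.3]
gripper_width: 0.5
finger_force: 0.0
time_s: 7.5
tool_pos: [566.6, -46.8, 111.7]
tool_rot: [0.859, 0.193, 0.463, -0.101]
contact_force: [-0.9, -0.1, -0.2]
gripper_width: 0.7
finger_force: 0.5
time_s: 8.0
tool_pos: [566.2, -46.5, 119.8]
tool_rot: [0.859, 0.193, 0.463, -0.102]
contact_force: [-2.2, -0.1, -6.3]
gripper_width: 0.3
finger_force: 2.8
```

```bash
python3 -m crank '{"slide":[[0,0,0.03],[0,0,0.06],[0,0,0.09],[0,0,0.11],[0,0,0.11]],"dr":[[0,0,0],[0,0,0],[0,0,0],[0,0,0],[0,0,0]],"grip":[1,1,1,1,1]}'
python3 - <<'E'
from h import *
cv2.imwrite("pics/s3.png",cv2.resize(robot.snapshot("side")[180:320,230:420],None,fx=3.5,fy=3.5,interpolation=2))
E
```

```text
time_s: 8.62
tool_pos: [566.4, -46.5, 136.7]
tool_rot: [0.859, 0.193, 0.463, -0.102]
contact_force: [-5.5, 0.3, -8.5]
gripper_width: 0.4
finger_force: 4.1
```

View pics/s3.png

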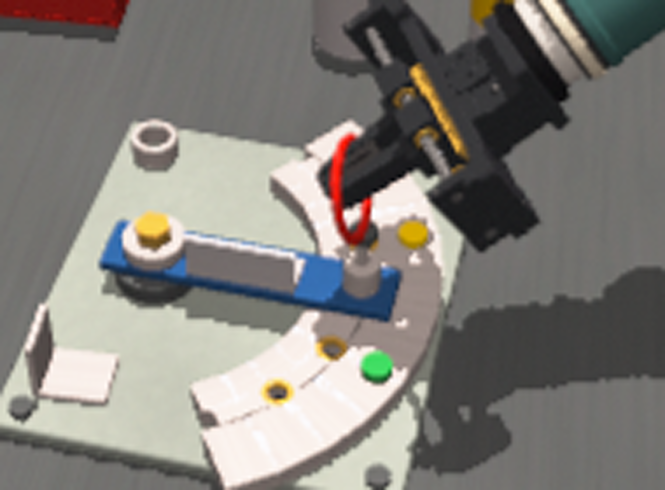

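The ring is clearly raised about 22 mm, with the arm unmoved and a vertical force of about 8.5 N. I'll swing along the arc.

```bash
python3 -m crank '{"slide":[[-0.002,-0.03,0],[-0.003,-0.07,0],[-0.003,-0.11,0],[-0.001,-0.156,0],[0.004,-0.2,0],[0.01,-0.24,0],[0.018,-0.28,0],[0.026,-0.309,0],[0.026,-0.309,0]],"dr":[[0,0,0],[0,0,0],[0,0,0],[0,0,0],[0,0,0],[0,0,0],[0,0,0],[0,0,0],[0,0,0]],"grip":[1,1,1,1,1,1,1,1,1]}'
python3 - <<'E'
from h import *
cv2.imwrite("pics/s4f.png",robot.snapshot("side"));t=robot.snapshot("top");cv2.imwrite("pics/t4f.png",t)
s=cv2.imread("pics/s4f.png")
a=cv2.resize(s[180:320,230:420],(570,420),interpolation=2)
cv2.imwrite("pics/s4.png",a)
# blue arm angle in both views: mask pixels -> plane z=41 -> mean direction
piv=np.array([692.45,-66])
for n,im in(("side",s),("top",t),("top",cv2.imread("pics/top0.png")),("side",cv2.imread("pics/side0.png"))):
    b=(230,180,420,320) if n=="side" else (250,180,400,300)
    p=blob(im,(100,120,60),(125,255,255),b)
    X=np.array([plane(n,q,41)[:2] for q in p])-piv
    X=X[(X[:,0]<-60)];r=np.linalg.norm(X,axis=1);X=X[(r>112)&(r<176)]
    a=np.degrees(np.arctan2(-X[:,1],-X[:,0]))
    print(n,len(X),"mean ang",a.mean().round(2),"mid",((a.min()+a.max())/2).round(2),"swing deg",(a.mean()+5.24).round(2))
E
```

```text
time_s: 9.8
tool_pos: [570.1, -94.1, 135.9]
tool_rot: [0.86, 0.192, 0.462, -0.101]
contact_force: [-7.8, -0.8, -7.8]
gripper_width: 0.4
finger_force: 5.4
side 241 mean ang 11.84 mid 12.9 swing deg 17.08
top 8 mean ang 16.82 mid 12.22 swing deg 22.06
top 100 mean ang -4.72 mid -5.52 swing deg 0.52
side 270 mean ang -6.97 mid -5.59 swing deg -1.73
```

View pics/s4.png

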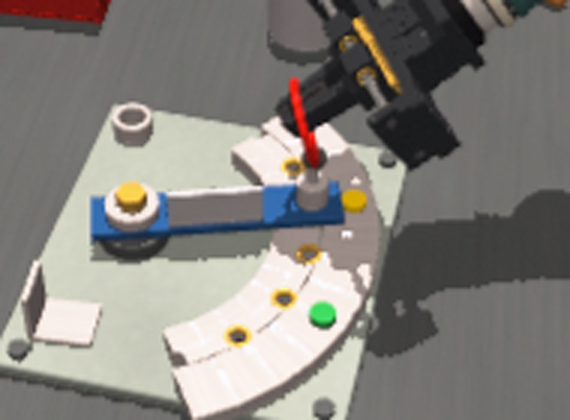

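Arm angle corrected against its start reading is about 18.7°, so I add about 1.2° and then let the ring down slowly.

```bash
python3 -m crank '{"slide":[[0.003,-0.01,0],[0.005,-0.018,0],[0.005,-0.018,0]],"dr":[[0,0,0],[0,0,0],[0,0,0]],"grip":[1,1,1]}'
python3 - <<'E'
from h import *
piv=np.array([692.45,-66])
s=robot.snapshot("side")
for n,im in(("side",s),("side",cv2.imread("pics/side0.png"))):
    p=blob(im,(100,120,60),(125,255,255),(230,180,420,320))
    X=np.array([plane(n,q,41)[:2] for q in p])-piv;r=np.linalg.norm(X,axis=1)
    X=X[(r>112)&(r<176)&(X[:,0]<-60)];a=np.degrees(np.arctan2(-X[:,1],-X[:,0]));print(len(X),a.mean(),np.percentile(a,[5,50,95]))
E
python3 -m crank '{"slide":[[0,0,-0.02],[0,0,-0.04],[0,0,-0.06],[0,0,-0.06]],"dr":[[0,0,0],[0,0,0],[0,0,0],[0,0,0]],"grip":[1,1,1,1]}'
python3 -m crank '{"slide":[[0,0,-0.02],[0,0,-0.04],[0,0,-0.04]],"dr":[[0,0,0],[0,0,0],[0,0,0]],"grip":[1,1,1]}'
```

```text
time_s: 10.28
tool_pos: [570.6, -96.3, 135.9]
tool_rot: [0.86, 0.193, 0.462, -0.101]
contact_force: [-9.0, -0.6, -8.6]
gripper_width: 0.5
finger_force: 5.2
240 12.647270494518326 [ 4.81995498 11.4594787  22.50410377]
270 -6.970657922850104 [-14.68186761  -8.00726626   2.82561467]
time_s: 10.82
tool_pos: [570.7, -96.3, 127.0]
tool_rot: [0.86, 0.193, 0.462, -0.101]
contact_force: [-9.4, -1.5, -6.2]
gripper_width: 0.3
finger_force: 5.0
time_s: 11.2
tool_pos: [570.9, -96.5, 121.3]
tool_rot: [0.859, 0.192, 0.463, -0.101]
contact_force: [-10.2, -1.5, -5.5]
gripper_width: 0.6
finger_force: 5.0
```

```bash
python3 -m crank '{"slide":[[0,0,-0.02],[0,0,-0.04],[0,0,-0.06],[0,0,-0.06]],"dr":[[0,0,0],[0,0,0],[0,0,0],[0,0,0]],"grip":[1,1,1,1]}'
python3 -m crank '{"slide":[[0,0,-0.03],[0,0,-0.06],[0,0,-0.06]],"dr":[[0,0,0],[0,0,0],[0,0,0]],"grip":[1,1,1]}'
python3 - <<'E'
from h import *
s=robot.snapshot("side");cv2.imwrite("pics/s5f.png",s)
cv2.imwrite("pics/s5.png",cv2.resize(s[180:320,230:420],(570,420),interpolation=2))
E
```

```text
time_s: 11.7
tool_pos: [572.4, -97.4, 113.9]
tool_rot: [0.859, 0.192, 0.464, -0.101]
contact_force: [-6.5, -1.6, -4.4]
gripper_width: 0.4
finger_force: 3.8
time_s: 12.08
tool_pos: [572.8, -96.8, 105.2]
tool_rot: [0.859, 0.192, 0.464, -0.101]
contact_force: [0.1, -0.5, 0.0]
gripper_width: 0.5
finger_force: 0.0
```

View pics/s5.png

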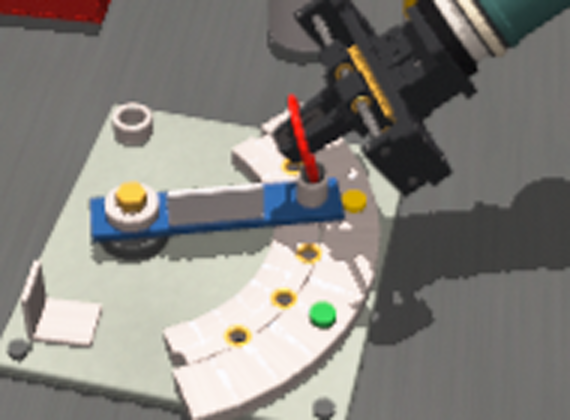

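The spring force fell smoothly to zero at the home height. I'll back out along the finger axis.

```bash
python3 -m crank '{"slide":[[0,0,-0.02],[-0.05,-0.024,0.016],[-0.1,-0.047,0.053],[-0.15,-0.07,0.09],[-0.2,-0.094,0.125],[-0.3,-0.14,0.2],[-0.42,-0.19,0.29],[-0.5,-0.235,0.345]],"dr":[[0,0,0],[0,0,0],[0,0,0],[0,0,0],[0,0,0],[0,0,0],[0,0,0],[0,0,0]],"grip":[1,1,1,1,1,1,1,1]}'
python3 -m crank '{"slide":[[0,0,0.2],[0,0,0.5],[0,0,0.8],[0,0,0.8]],"dr":[[0,0,0],[0,0,0],[0,0,0],[0,0,0]],"grip":[1,1,1,1]}'
python3 - <<'E'
from h import *
piv=np.array([692.45,-66])
s=robot.snapshot("side");t=robot.snapshot("top")
cv2.imwrite("pics/s6f.png",s);cv2.imwrite("pics/t6f.png",t)
a=cv2.resize(s[180:320,230:420],(570,420),interpolation=2);b=cv2.resize(t[170:310,245:400],(230,208),interpolation=2)
b=np.vstack([b,np.zeros((212,230,3),np.uint8)]);cv2.imwrite("pics/s6.png",np.hstack([a,b]))
Q={}
for n,im in(("side0",cv2.imread("pics/side0.png")),("side6",s)):
    p=blob(im,(100,120,60),(125,255,255),(230,180,420,320))
    X=np.array([plane("side",q,41)[:2] for q in p])-piv;r=np.linalg.norm(X,axis=1)
    X=X[(r>112)&(r<176)&(X[:,0]<-60)];a=np.degrees(np.arctan2(-X[:,1],-X[:,0]));print(n,len(X),a.mean(),np.percentile(a,[5,50,95]))
def red(im,b):
    x0,y0,x1,y1=b;c=im[y0:y1,x0:x1].astype(int);yy,xx=np.nonzero((c[...,2]>c[...,1]*1.7)&(c[...,2]>c[...,0]*1.7)&(c[...,2]>90));return np.c_[xx+x0,yy+y0]
p=red(s,(315,195,345,262));print("side ring",len(p),p.min(0),p.max(0))
th=np.radians(14.76);u=np.array([np.cos(th),np.sin(th),0]);pin=np.r_[piv-150*u[:2],0];w=np.array([-u[1],u[0],0])
up=np.sin(np.radians(15))*u+np.cos(np.radians(15))*np.array([0,0,1])
for lift in(0,14):
    C=np.array([proj("side",pin+[0,0,76+lift]+up*33.5+37*(np.cos(k)*up+np.sin(k)*w)) for k in np.linspace(0,6.28,60)]);print("pred lift",lift,C.min(0),C.max(0))
for n,a0,a1 in(("side",cv2.imread("pics/side0.png"),s),("top",cv2.imread("pics/top0.png"),t)):
    print(n,"nut/bracket etc diff boxes done visually")
E
```

```text
time_s: 13.12
tool_pos: [495.6, -131.6, 156.5]
tool_rot: [0.859, 0.193, 0.463, -0.101]
contact_force: [-0.0, 0.4, -0.6]
gripper_width: 0.4
finger_force: 0.0
time_s: 13.62
tool_pos: [497.5, -132.9, 280.6]
tool_rot: [0.858, 0.194, 0.465, -0.098]
contact_force: [0.6, 0.0, -1.4]
gripper_width: 0.7
finger_force: 0.0
side0 270 -6.970657922850104 [-14.68186761  -8.00726626   2.82561467]
side6 237 13.389624347348512 [ 6.0138533  12.41414035 23.11495463]
side ring 113 [326 211] [335 240]
pred lift 0 [326.45969675 212.58091988] [334.69972081 242.36643859]
pred lift 14 [326.56566233 208.16304087] [334.8786725  238.22771186]
side nut/bracket etc diff boxes done visually
top nut/bracket etc diff boxes done visually
```

View pics/s6.png

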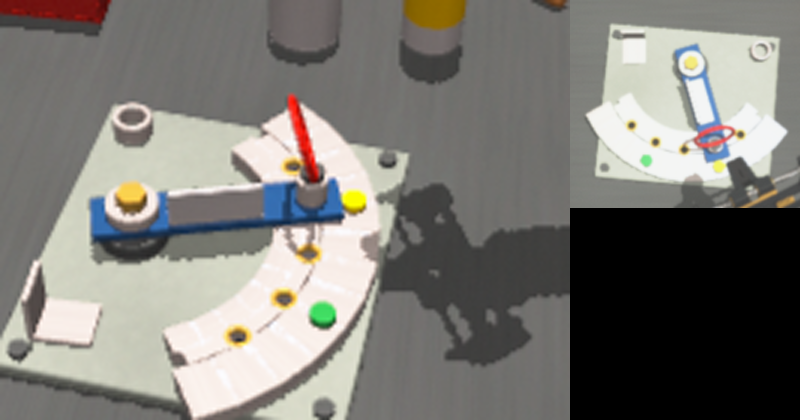

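```bash
python3 - <<'E'
from h import *
piv=np.array([692.45,-66])
def red(im,b):
    x0,y0,x1,y1=b;c=im[y0:y1,x0:x1].astype(int);yy,xx=np.nonzero((c[...,2]>c[...,1]*1.7)&(c[...,2]>c[...,0]*1.7)&(c[...,2]>90));return np.c_[xx+x0,yy+y0]
B={"side":(315,195,345,262),"top":(300,245,352,285)}
for a,k in((-5.24,"0"),(14.76,"6")):
    th=np.radians(a);u=np.array([np.cos(th),np.sin(th),0]);pin=np.r_[piv-150*u[:2],0];w=np.array([-u[1],u[0],0])
    up=np.sin(np.radians(15))*u+np.cos(np.radians(15))*np.array([0,0,1]);Q={}
    for n in("side","top"):
        im=cv2.imread(f"pics/{n}0.png" if k=="0" else f"pics/{n[0]}6f.png");p=red(im,B[n]);Q[n]=(p.min(0)+p.max(0))/2
        C=np.array([proj(n,pin+[0,0,76]+up*33.5+37*(np.cos(j)*up+np.sin(j)*w)) for j in np.linspace(0,6.28,60)])
        print(k,n,"obs",p.min(0),p.max(0),"pred home",C.min(0).round(1),C.max(0).round(1))
    print("tri centre",tri(ray("top",Q["top"]),ray("side",Q["side"])).round(1),"expect",(pin+[0,0,76]+up*33.5).round(1))
E
```

```text
0 side obs [324 226] [335 256] pred home [324.5 226.1] [334.6 257.9]
0 top obs [309 258] [334 269] pred home [306.6 257.8] [336.3 269.2]
tri centre [552.  -53.3 111.2] expect [551.7 -53.1 108.4]
6 side obs [326 211] [335 240] pred home [326.5 212.6] [334.7 242.4]
6 top obs [329 255] [351 268] pred home [326.7 255. ] [355.5 268.4]
tri centre [555.7 -99.  117.6] expect [ 555.8 -102.   108.4]
```

```bash
cat > wr.py <<'E'
from plan import *
def wproj(tp,R,X):
    c=robot.calibration("wrist");M=c["mount"];Rc=R@M[:3,:3];o=tp+R@M[:3,3]
    Y=(np.asarray(X)-o)@Rc;return cv2.projectPoints(Y,np.zeros(3),np.zeros(3),c["K"],c["dist"])[0][:,0]
th=np.radians(14.76);u2=np.array([np.cos(th),np.sin(th),0]);pin2=piv-150*u2;w2=np.array([-u2[1],u2[0],0])
up=np.sin(np.radians(15))*u2+np.cos(np.radians(15))*np.array([0,0,1])
def ring(l,rad=37):return np.array([pin2+[0,0,76+l]+up*33.5+rad*(np.cos(j)*up+np.sin(j)*w2) for j in np.linspace(0,6.28,60)])
E
python3 - <<'E'
from wr import *
q0=robot.get_state()["qpos"]
for yaw,p in((25,33),(10,40),(40,33),(25,45)):
  R=rot(yaw,p)
  for x in(430,460,500,540):
    for y in(-200,-40,0,40,80):
      for z in(160,200,240):
        C=wproj(np.array([x,y,z]),R,ring(0))
        if C[:,1].max()<325 and C[:,1].min()>5 and ((C[:,0].max()<140 and C[:,0].min()>5) or (C[:,0].min()>500 and C[:,0].max()<635)):
          b=ik(P,np.array([x,y,z]),yaw,p,q0)
          if b[1]<.1:print(yaw,p,x,y,z,C.min(0).round(),C.max(0).round(),b[0].round(2))
E
python3 - <<'E'
from wr import *
q0=robot.get_state()["qpos"];s=robot.get_state();best=[]
for yaw in(10,25,0,-10):
 for p in(45,55,65,75):
  R=rot(yaw,p)
  for x in(430,460,490,520):
    for y in(-140,-110,-80):
      for z in(150,180,210,250):
        t=np.array([x,y,z]);C=wproj(t,R,ring(0))
        if C[:,1].max()<285 and C[:,1].min()>5 and C[:,0].min()>5 and C[:,0].max()<635:
          b=ik(P,t,yaw,p,q0)
          if b[1]<.1:
            e=wproj(t,R,ring(14)).min(0)-C.min(0);best.append((abs(e[1]),yaw,p,x,y,z,C.min(0).round(),C.max(0).round(),b[0].round(2)))
best.sort(key=lambda a:-a[0]);[print(*b) for b in best[:6]]
b=best[0];to(b[1],b[2],b[3:6])
E
```

```text
22.940129403347953 10 65 430 -140 150 [226.  25.] [352. 129.] [-0.59 -0.32  2.41  0.43  0.78  0.54]
22.921841301705456 25 65 430 -140 150 [286.  25.] [411. 130.] [-0.66 -0.25  2.36  0.5   0.89  0.18]
22.559917677374187 -10 65 430 -80 150 [256.  26.] [371. 137.] [-0.27 -0.42  2.47  0.07  0.66  1.43]
22.557134443097254 10 75 430 -80 150 [328.   8.] [471. 111.] [-0.34 -0.29  2.34  0.17  0.87  0.96]
22.377148073145207 0 65 430 -140 150 [186.  32.] [312. 137.] [-0.53 -0.36  2.43  0.33  0.72  0.82]
22.37486251878525 0 65 430 -80 150 [292.  31.] [414. 137.] [-0.36 -0.41  2.46  0.23  0.69  1.06]
10 65 dr [-0.0515  0.1683 -0.0825] deg 35.0 slide [-0.44  -0.059 -0.839]
```

```bash
python3 -m crank '{"slide":[[-0.2,0,0],[-0.4,-0.03,-0.1],[-0.45,-0.05,-0.4],[-0.45,-0.05,-0.6],[-0.45,-0.05,-0.8],[-0.45,-0.05,-0.8],[-0.45,-0.05,-0.8]],"dr":[[-0.02,0.04,0],[-0.04,0.085,0],[-0.06,0.13,0],[-0.075,0.161,0],[-0.075,0.161,0],[-0.075,0.161,0],[-0.075,0.161,0]],"grip":[1,1,1,1,1,1,1]}'
python3 - <<'E'
from wr import *
s=robot.get_state();im=robot.snapshot("wrist");cv2.imwrite("pics/w7.png",im)
R=Ro.from_quat(s["tool_rot"]).as_matrix();t=np.array(s["tool_pos"])
h=cv2.cvtColor(im,cv2.COLOR_BGR2HSV);m=cv2.inRange(h,(0,150,80),(8,255,255))|cv2.inRange(h,(172,150,80),(180,255,255))
for l in(0,3,14):
    C=wproj(t,R,ring(l));print(l,C.min(0).round(1),C.max(0).round(1))
x0,y0=np.maximum(C.min(0).astype(int)-40,0);x1,y1=C.max(0).astype(int)+50
n,lab,st,_=cv2.connectedComponentsWithStats(m[y0:y1,x0:x1]);print([ (a[0]+x0,a[1]+y0,a[0]+a[2]+x0,a[1]+a[3]+y0,a[4]) for a in st[1:] if a[4]>30])
# references: magnets
for c,k,ang in(((22,130,120),"y",14.76),((45,120,80),"g",-25.24)):
    a=np.radians(ang);X=np.r_[piv[:2]-186*np.array([np.cos(a),np.sin(a)]),38]
    mm=cv2.inRange(h,c,(36,255,255) if k=="y" else (80,255,255));pr=wproj(t,R,[X])[0]
    yy,xx=np.nonzero(mm);kk=np.hypot(xx-pr[0],yy-pr[1])<30;print(k,"pred",pr.round(1),"obs",xx[kk].mean().round(1) if kk.any() else None,yy[kk].mean().round(1) if kk.any() else None)
E
```

```text
time_s: 14.6
tool_pos: [428.4, -138.4, 155.2]
tool_rot: [0.953, 0.213, 0.208, -0.046]
contact_force: [0.0, -0.6, 0.5]
gripper_width: 0.5
finger_force: 0.0
0 [291.3  29.5] [414.1 131.4]
3 [290.9  25.1] [415.5 129.4]
14 [289.6   7.7] [420.9 121.5]
[(np.int64(302), np.int64(33), np.int64(424), np.int64(135), np.int32(3577))]
y pred [333.3 193.1] obs 338.0 195.4
g pred [195.9 115.3] obs 201.1 117.8
```

View pics/w7.png

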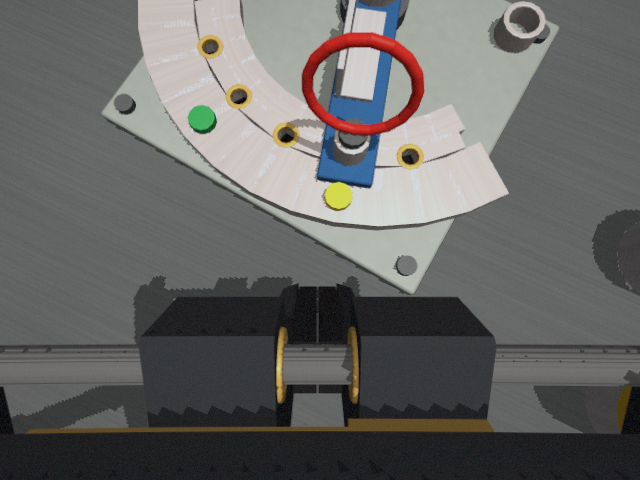

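The wrist view shows the arm in line with the yellow magnet at (338,195). The ring spans rows 33–135, against 32–134 predicted for a pin fully home after correcting the offset by the magnets. The hand is clear, so I hand in.

```bash
python3 -c "
from workcell import robot
print(robot.finish_job())"
```

```text
the job is handed in; nothing more can be done
None
```

I lifted the spring pin, swung the blue arm to the yellow-magnet hole and released the ring; the last picture shows the pin fully home there, nothing else on the jig visibly moved, and I handed the job in with the hand clear (about 15 s used, wrist force about 14 N at most in the readings).

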